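# Load the relay tester

### The arm

A 6-joint arm with a two-finger parallel gripper is mounted at the origin on the work surface. World frame = base frame: x ahead of the robot, y to its left, z up, the work surface at z = 0. Lengths are in m, angles in rad, forces in N, time in s.
With the tool pointing down it reaches from about 0.3 to 0.95 m from the base axis. Payload 3.1 kg.
Tool frame: the origin (TCP) lies at the very end of the fingers, on their centre line; the grasp point (between the pads) lies 19 mm behind it; z points along the fingers, y is the line along which they close (so a half turn about z gives the same grasp; the last joint's range is limited). The gripper opens to 85 mm and grips with 20 to 120 N. Pads are 22 mm wide; open, the fingers measure 114 mm over their backs; the gripper's body (76 mm by 85 mm) begins 54 mm behind the grasp point. The pads swing forward as they close: fully open they stand 13 mm farther back than shut.
Start: joints at [-0.07, 0.308, 1.634, -0, 1.2, -0.07], TCP at [0.625, -0, 0.231] pointing down, gripper open.
Joint ranges: [-3.06, 3.06], [-0.79, 1.96], [0.05, 2.63], [-1.19, 4.34], [0.05, 2.64], [-2.94, 2.94]. Speed limits (rad/s): [2.79, 2.79, 3.14, 3.14, 3.14, 3.14].

### API

Orientations are given as a unit quaternion [w, x, y, z].
In Python, from cell import status, imaging, order gives the robot as it stands.
- The arm moves only by the tool send_rows, never from a script. Its arguments are lists of equal length, an entry for each row: "delta_pos": the shift along the world's x, y, z in mm, a list of three; "twist": the turn, a rotation vector about the world's x, y, z in degrees, a list of three; "grip": the opening, from 0 (shut) to 1 (fully open). In form: {"delta_pos": [[dx, dy, dz], ...], "twist": [[wx, wy, wz], ...], "grip": [grip, ...]}. A call has 1 to 12 rows; each row is the pose to reach, as a shift and turn from the pose commanded when the call began; what a row does not reach only later rows make up. A row lasts 1/12 s, in which the tool goes at most 41.7 mm and 7.16 degrees, less where a joint would pass 70% of its speed; a pose out of reach is approached as far as the arm can. A call with a gripper value outside its range is refused whole. The fingers move at their own pace and stop on an object; "squeeze" is the grip in N (left out, the last holds). Time passes only in rows, so rows that repeat a pose let the fingers close. It gives the time, the measured TCP pose, the force, the opening and the grip force at its end, in the units of the state.
- status.read_state(): the state, without advancing time (a new reading comes with each control period).
- imaging.get_image(name): name is "scene" or "side" or "wrist"; returns a dict with "pixels" (480x640x3 uint8, red, green, blue), "intrinsics" (3x3 intrinsics, pixels), "world_from_camera" (4x4, takes a point from camera to world coordinates); the wrist camera has in their place "hand_eye" (4x4, takes a point from camera to tool coordinates, whose origin is the TCP and whose axes are the flange's). Camera axes: x right, y down, z forward; pixel columns grow to the right and rows downward; lengths in m; the calibration is good to about 2 mm. A picture is of the moment at which its call begins: read the wrist's pose just before it. There is no depth.
- order.close_job(): hands the job in; it is judged then, once.
Trained networks look in a picture, given as the dict that the camera call returned (one of the last four; its "shot" number tells which), for a name from the list of things; names that differ only in an ending like _2 or _b are one class to them, and where a whole thing is asked for, a point or a joint stands for the part that bears it (a point fixed in the world has none). Each returns a list of dicts, best first, with "conf" (0 to 1); they miss things now and then, are a little off and sometimes report something else, mostly with a low value. They report only what shows in the picture. A call takes as long as a camera call. They do not tell look-alikes from the thing itself.
- imaging.look_for(target, picture): "extent" ([left, top, width, height] in pixels, round what is visible of it).
The state is a dict: "time_s": time; "q": joint angles; "dq": joint speeds; "joint_efforts": joint torques, N m; "ee_pos": TCP position; "tool_rot": TCP orientation; "ft_force": force on the tool from outside, world axes, zero at the start; "torque": the same for the moment, N m; "gripper_width": finger opening in m; "gripper_force": force on a finger pad.
Only numpy, scipy, OpenCV 4.12 (cv2) and the standard library are available. Lean on these libraries where they do the work, as an engineer would, in place of code of your own. Each camera call takes 0.05 s, during which the arm holds its last target. There are 200 camera calls.

### The job

Use the blade of the orange pry tool to lever up the relay tester's clear cover by its front lip, and swing it fully back. Put every blue relay from the table flat into an empty nest of its own, leaving the amber relays in theirs, then shut the cover completely. The pry tool must end up lying along its sloping rest, across both plates, and the other things on the bench must be left where they stand.

Things in the scene. Friction and masses are not known exactly. Their poses are not given: they have to be found in the camera images.
- tester: Fixed cream relay test unit. Origin on the table; x runs from its opening side (front) to its hinge side, z up; spans x -88..+70, y -88..+88 mm, flat deck 40 mm above the table. On the deck a grey plate 7 mm high (x -57..+25, y -67..+67) with 6 nests: rows at x -36, +4, columns at y -46, 0, +46 mm.
- cover (a joint): Clear cover, blue front lip, no handle: 0 shut, 1.65 rad fully back. Hinge along tester y through x +62, z 40. Shell 137 long (hinge to front), 160 wide, walls 3, top 26 over deck. Side walls reach the deck; the front lip (outer face x -75) ends 8 mm above it: a gap for a blade, 15 mm free behind it, bare deck before it. Stiff hinge, stays at any angle; 1.2 N at the lip moves it.
- spudger: Pry tool, 60 g: orange square handle 110 x 18 x 18 mm with black bands, then a flat steel blade 70 mm long, 14 wide (tool y), 2 thick (tool z), level with the handle's middle. Origin: handle centre; x along the tool to the blade, z up as it starts, flat on the table. Centre of mass 5 mm ahead of the origin.
- blade_tip (a point): Middle of the blade's front edge, 125 mm ahead of the spudger's origin along its x.
- rest: Fixed sloping tool rest: base 110 x 56 x 6 mm, two upright plates 8 mm thick at x -42 (top 72 mm high) and x +42 (top 49.5), 56 wide, with 12 mm cheeks at their ends, 40 mm free between cheeks. The handle lies across both plates along the rest's x, sloping down 15 degrees towards +x. Origin: on the table, middle.
- rest_seat (a point): Where the centre of the spudger's handle lies when it is seated centrally on the rest (69.5 mm high).
- nest0 (a point): Nest 0: centre of its floor (at deck height). A square open pocket 29 x 29 mm, 7 mm deep, in the tester; room for one relay.
- nest1 (a point): Nest 1: centre of its floor (at deck height). A square open pocket 29 x 29 mm, 7 mm deep, in the tester; room for one relay.
- nest2 (a point): Nest 2: centre of its floor (at deck height). A square open pocket 29 x 29 mm, 7 mm deep, in the tester; room for one relay.
- nest3 (a point): Nest 3: centre of its floor (at deck height). A square open pocket 29 x 29 mm, 7 mm deep, in the tester; room for one relay.
- nest4 (a point): Nest 4: centre of its floor (at deck height). A square open pocket 29 x 29 mm, 7 mm deep, in the tester; room for one relay.
- nest5 (a point): Nest 5: centre of its floor (at deck height). A square open pocket 29 x 29 mm, 7 mm deep, in the tester; room for one relay.
- relay0: New blue relay, a block 19 x 16 x 16 mm with five short thin pins on one end (+x; the pins do not touch anything), 12 g. Origin: its centre. Starts lying on the table, pins sideways. May be absent.
- relay1: New blue relay, a block 19 x 16 x 16 mm with five short thin pins on one end (+x; the pins do not touch anything), 12 g. Origin: its centre. Starts lying on the table, pins sideways. May be absent.
- relay2: New blue relay, a block 19 x 16 x 16 mm with five short thin pins on one end (+x; the pins do not touch anything), 12 g. Origin: its centre. Starts lying on the table, pins sideways. May be absent.
- relay3: New blue relay, a block 19 x 16 x 16 mm with five short thin pins on one end (+x; the pins do not touch anything), 12 g. Origin: its centre. Starts lying on the table, pins sideways. May be absent.
- amber0: Amber relay, same shape as the blue ones, already in a nest under the cover; that nest is taken. Origin: its centre. May be absent.
- amber1: Amber relay, same shape as the blue ones, already in a nest under the cover; that nest is taken. Origin: its centre. May be absent.
- amber2: Amber relay, same shape as the blue ones, already in a nest under the cover; that nest is taken. Origin: its centre. May be absent.
- flux: Bystander: white-labelled flux bottle with a red cap, 34 mm dia., 65 mm tall. Origin: its underside's centre.
- solder: Bystander: aluminium solder reel, 56 mm dia., 38 mm tall. Origin: its underside's centre.
- tin: Bystander: steel bowl, 70 mm dia., 40 mm tall. Origin: its underside's centre.
- driver: Bystander: screwdriver lying flat.
- mug: Bystander: blue mug, 80 mm dia., 90 mm tall. Origin: its underside's centre.
Mind the look-alikes: they are no part of the job. Leave any pink or purple look-alike of the rest alone. Of the things that look like the spudger, the larger one is meant.

How it is judged:
By the outcome, as a careful person would: the job done as asked, in the order asked, and still so for the second after the job is handed in, with the robot touching nothing.
Of amber0, amber1, amber2 only 1 to 2 are there at a start; the rules pass over those that are not, and their reading is None.
Of relay0, relay1, relay2, relay3 only 2 to 4 are there at a start; the rules pass over those that are not, and their reading is None.
At some moment in a run one of relay0, relay1, relay2, relay3 may be knocked a few centimetres aside while the robot is not near it.
It also fails if it takes over 210 s, if anything falls off the work surface, if the arm or the gripper's body presses on something with over 40 N, if the wrist force passes 120 N, or if a joint passes its speed limit or range.

## Working session

There is one attempt and no reset: what is moved stays moved. The work goes in short steps, Python scripts to look and compute and a tool call to move; the robot and the scene stay as the last step left them, time stands still between calls to the robot, and variables do not carry over. Pictures are saved under pics/ and viewed, at most 14 in all, crops included, and the job is handed in when it is done.

Besides the shell and the picture viewer there is one more tool, called after "Call:" as name(argument=value, ...) on one line, values as JSON. send_rows: Moves the arm, as the interface text tells. Its arguments: {"type":"object","properties":{"delta_pos":{"type":"array","items":{"type":"array","items":{"type":"number"}}},"twist":{"type":"array","items":{"type":"array","items":{"type":"number"}}},"grip":{"type":"array","items":{"type":"number"}},"squeeze":{"type":"number"}},"required":["delta_pos","twist","grip"]}

```bash
ls; mkdir -p pics
python3 - <<'E'
from cell import status, imaging
import cv2,numpy as np
s=status.read_state();print({k:np.round(v,3).tolist() for k,v in s.items()})
for n in("scene","side"):
    p=imaging.get_image(n);cv2.imwrite(f"pics/{n}0.png",p["pixels"][...,::-1]);print(n,np.round(p["intrinsics"],1).tolist(),np.round(p["world_from_camera"],3).tolist())
    for t in["tester","cover","spudger","blade_tip","rest","relay0","amber0","flux","solder","tin","driver","mug"]:
        print(t,[(np.round(d["extent"]).astype(int).tolist(),round(d["conf"],2)) for d in imaging.look_for(t,p)])
E
```

```text
pics
{'time_s': 0.0, 'q': [-0.07, 0.309, 1.635, 0.0, 1.2, -0.07], 'dq': [-0.001, 0.001, -0.001, -0.001, -0.001, 0.002], 'joint_efforts': [0.0, -41.525, -27.667, -0.0, 0.01, -0.0], 'ee_pos': [0.624, 0.0, 0.23], 'tool_rot': [-0.001, 0.707, 0.707, -0.001], 'ft_force': [0.304, -0.929, -0.138], 'torque': [-0.07, 0.011, 0.019], 'gripper_force': 0.0, 'gripper_width': 0.085}
scene [[508.8, 0.0, 319.0], [0.0, 508.8, 240.1], [0.0, 0.0, 1.0]] [[-0.413, 0.769, -0.489, 1.214], [0.911, 0.34, -0.235, 0.506], [-0.015, -0.542, -0.84, 1.265], [0.0, 0.0, 0.0, 1.0]]
tester [([213, 213, 82, 76], 0.87), ([170, 186, 16, 16], 0.43)]
cover [([216, 212, 74, 67], 0.67)]
spudger [([487, 272, 40, 38], 0.78), ([345, 217, 56, 31], 0.6), ([212, 214, 82, 73], 0.22)]
blade_tip [([347, 221, 51, 32], 0.93), ([487, 277, 44, 29], 0.84), ([348, 251, 40, 46], 0.71), ([213, 211, 82, 79], 0.19)]
rest [([403, 178, 35, 35], 0.9), ([429, 307, 50, 52], 0.84), ([345, 249, 47, 48], 0.67)]
relay0 [([213, 211, 81, 78], 0.5)]
amber0 []
flux [([171, 186, 13, 18], 0.72)]
solder [([126, 210, 24, 24], 0.71)]
tin [([151, 269, 26, 24], 0.7
[... 204 characters left out ...]
04, -0.494, 0.869, -0.854], [0.014, -0.87, -0.494, 0.674], [0.0, 0.0, 0.0, 1.0]]
tester [([310, 268, 76, 64], 0.6)]
cover [([313, 269, 74, 43], 0.85), ([317, 218, 21, 36], 0.37)]
spudger [([272, 234, 15, 32], 0.76), ([279, 188, 14, 13], 0.47)]
blade_tip [([268, 231, 17, 34], 0.64)]
rest [([209, 213, 24, 31], 0.94), ([316, 219, 22, 33], 0.78), ([329, 187, 17, 26], 0.71), ([267, 361, 15, 13], 0.67)]
relay0 [([259, 412, 12, 12], 0.65), ([272, 235, 11, 30], 0.23)]
amber0 []
flux [([318, 385, 17, 37], 0.74)]
solder [([386, 409, 32, 38], 0.58), ([311, 267, 76, 64], 0.4)]
tin [([438, 331, 35, 32], 0.88), ([311, 266, 74, 67], 0.27)]
driver [([407, 280, 22, 26], 0.75)]
mug [([358, 205, 27, 33], 0.8)]
```

Run:
```python
import cv2
a=cv2.imread("pics/scene0.png")[150:390,100:560];cv2.imwrite("pics/sc.png",cv2.resize(a,(800,417),interpolation=cv2.INTER_CUBIC))
a=cv2.imread("pics/side0.png")[150:450,180:500];cv2.imwrite("pics/si.png",cv2.resize(a,(640,600),interpolation=cv2.INTER_CUBIC))
```

```text
(no output)
```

View pics/sc.png

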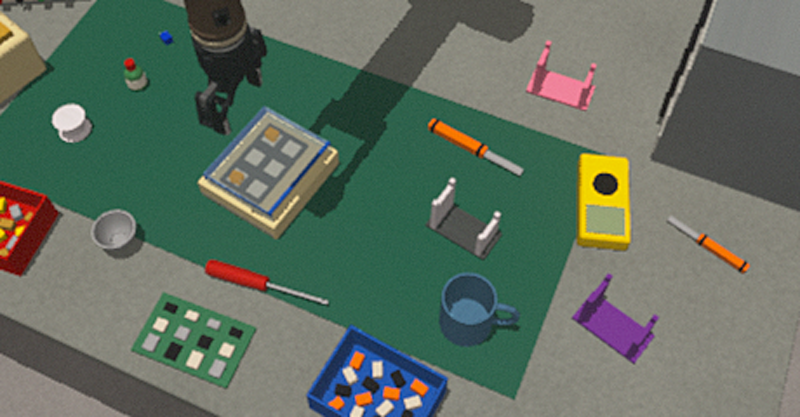

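View pics/si.png

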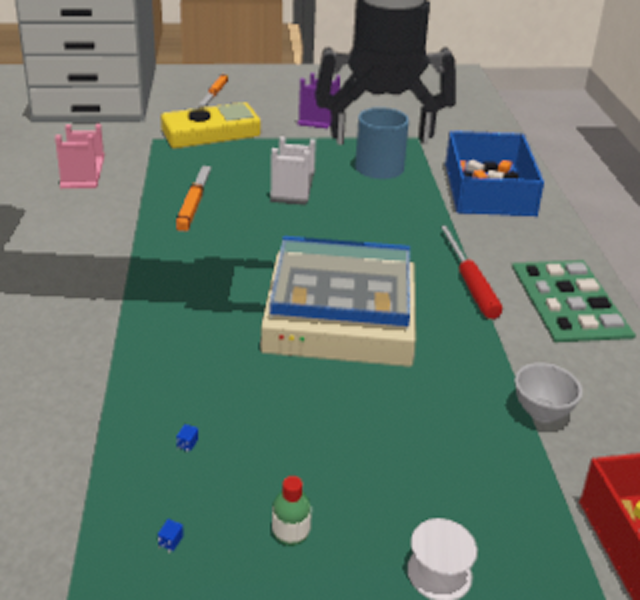

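The scene view shows the cover shut on the tester, with two ambers in the front corner nests. The real spudger is left of it (larger, scene px ~(375,234)), the grey rest at ~(367,275). The side view shows two blue relays at px (273,368) and (265,417). Next I get coarse positions.

```bash
cat > h.py <<'E'
import numpy as np,cv2
from cell import status,imaging
from scipy.spatial.transform import Rotation as R
def pose():
    s=status.read_state();q=s["tool_rot"];T=np.eye(4);T[:3,:3]=R.from_quat([q[1],q[2],q[3],q[0]]).as_matrix();T[:3,3]=s["ee_pos"];return T
def shot(n,save=None):
    T=pose();p=imaging.get_image(n)
    p["W"]=p["world_from_camera"] if n!="wrist" else T@p["hand_eye"]
    if save: cv2.imwrite("pics/"+save,p["pixels"][...,::-1])
    return p
def ray(p,u,v,z):
    W=np.array(p["W"]);d=W[:3,:3]@np.linalg.inv(p["intrinsics"])@[u,v,1];o=W[:3,3]
    return np.round(o+d*(z-o[2])/d[2],4)
def proj(p,X):
    W=np.linalg.inv(p["W"]);c=(W@np.append(X,1))[:3];c=np.array(p["intrinsics"])@c;return c[:2]/c[2]
E
python3 - <<'E'
from h import *
a=shot("scene");b=shot("side")
def S(u,v,z): return ray(a,u*.575+100,v*.5755+150,z)
def D(u,v,z): return ray(b,u/2+180,v/2+150,z)
print("lip front corners side",D(271,308,.06),D(410,322,.06),"back",D(283,240,.066),D(411,247,.066))
print("body bottom front",D(264,346,0),D(412,360,0))
print("scene cover",S(267,108,.066),S(337,152,.066))
print("relays",D(187,437,.008),D(170,534,.008), S(166,38,.008))
print("spud scene",S(432,122,.009),S(487,153,.009),S(521,172,.009),"side",D(184,224,.009),D(207,169,.009))
print("rest tops scene",S(450,183,.07),S(436,222,.07),S(498,217,.05),S(478,250,.05)," base ",S(430,229,.0),S(480,256,0))
print("mug",S(470,290,.09),"driver",S(210,268,.01),S(326,302,.005),"flux",D(291,487,.065),"solder",D(443,545,.038),"tin",S(114,225,.04))
E
```

```text
lip front corners side [ 0.505 -0.057  0.06 ] [ 0.6598 -0.0858  0.06  ] back [0.5249 0.0751 0.066 ] [0.6854 0.0561 0.066 ]
body bottom front [ 0.4976 -0.0517  0.    ] [ 0.6685 -0.0805  0.    ]
scene cover [ 0.5055 -0.0437  0.066 ] [0.5373 0.1022 0.066 ]
relays [ 0.4145 -0.2018  0.008 ] [ 0.4048 -0.3195  0.008 ] [ 0.4054 -0.3191  0.008 ]
spud scene [0.3828 0.2064 0.009 ] [0.4044 0.316  0.009 ] [0.417 0.381 0.009] side [0.3908 0.2065 0.009 ] [0.4189 0.3706 0.009 ]
rest tops scene [0.5201 0.292  0.07  ] [0.5936 0.2985 0.07  ] [0.5357 0.3801 0.05  ] [0.6021 0.3722 0.05  ]  base  [0.573  0.2824 0.    ] [0.5855 0.3734 0.    ]
mug [0.6868 0.3891 0.09  ] driver [ 0.7815 -0.0037  0.01  ] [0.7571 0.1865 0.005 ] flux [ 0.5132 -0.3191  0.065 ] solder [ 0.642  -0.3615  0.038 ] tin [ 0.7888 -0.1682  0.04  ]
```

Run:
```python
from h import *
p=shot("wrist","w0.png");print(np.round(p["hand_eye"],3).tolist(),np.round(p["intrinsics"],1).tolist())
print([ray(p,u,v,.04)[:2].tolist() for u,v in((0,0),(639,0),(639,479),(0,479))])
```

```text
[[-0.001, -0.951, -0.31, 0.08], [1.0, -0.001, -0.0, -0.001], [-0.0, -0.31, 0.951, -0.142], [0.0, 0.0, 0.0, 1.0]] [[341.2, 0.0, 315.4], [0.0, 341.2, 240.1], [0.0, 0.0, 1.0]]
[[0.3611, 0.1821], [0.8949, 0.1817], [1.055, -0.364], [0.2043, -0.3634]]
```

View pics/w0.png

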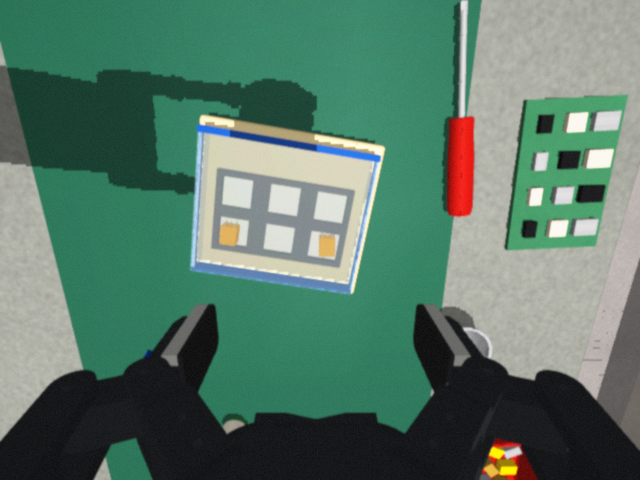

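Call:
send_rows(delta_pos=[[-36,62,30],[-72,125,60],[-108,188,90],[-144,250,120],[-144,250,120],[-144,250,120],[-144,250,120],[-144,250,120],[-144,250,120],[-144,250,120],[-144,250,120],[-144,250,120]], twist=[[0,0,0],[0,0,0],[0,0,0],[0,0,0],[0,0,0],[0,0,0],[0,0,0],[0,0,0],[0,0,0],[0,0,0],[0,0,0],[0,0,0]], grip=[1,1,1,1,1,1,1,1,1,1,1,1])

```text
time_s: 2.45
ee_pos: [0.4812, 0.2487, 0.3502]
tool_rot: [-0.0, 0.708, 0.707, -0.001]
ft_force: [0.5, -1.0, 0.5]
gripper_width: 0.0852
gripper_force: 0.0
```

Run:
```python
from h import *
p=shot("wrist","w1.png");print(status.read_state()["ee_pos"])
for t in["spudger","rest","tester"]:
    print(t,[(np.round(d["extent"]).astype(int).tolist(),round(d["conf"],2)) for d in imaging.look_for(t,p)])
q=shot("scene","scene1.png");s=shot("side")
for pp in(q,s): print([(np.round(d["extent"]).astype(int).tolist(),round(d["conf"],2)) for d in imaging.look_for("relay0",pp)])
# blue blobs in scene & side
for n,pp,z in(("scene",q,.008),("side",s,.008)):
    h=cv2.cvtColor(pp["pixels"],cv2.COLOR_RGB2HSV);m=cv2.inRange(h,(112,180,80),(125,255,255))
    k,_,st,c=cv2.connectedComponentsWithStats(m)
    for i in range(1,k):
        if 8<st[i,4]<400: print(n,st[i].tolist(),ray(pp,*c[i],z))
# tester from w0
w0=cv2.imread("pics/w0.png")
```

```text
[0.48123413 0.24860351 0.35008671]
spudger [([245, 86, 26, 138], 0.78)]
rest [([340, 78, 71, 91], 0.86), ([55, 31, 94, 97], 0.68), ([453, 1, 106, 110], 0.54)]
tester [([322, 287, 134, 117], 0.88)]
[([213, 212, 83, 76], 0.56), ([193, 165, 5, 10], 0.4)]
[([318, 272, 68, 44], 0.68), ([266, 362, 15, 11], 0.67), ([258, 409, 13, 11], 0.55)]
scene [192, 168, 7, 7, 28] [ 0.4037 -0.3214  0.008 ]
scene [223, 182, 6, 7, 31] [ 0.4139 -0.2023  0.008 ]
side [269, 367, 10, 7, 26] [ 0.4153 -0.2058  0.008 ]
side [263, 414, 8, 11, 27] [ 0.409  -0.3243  0.008 ]
side [260, 417, 5, 5, 12] [ 0.3987 -0.3238  0.008 ]
```

View pics/w1.png

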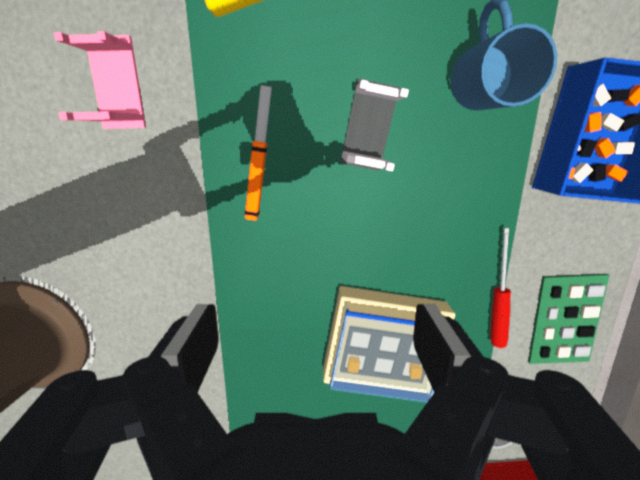

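Run:
```python
from h import *
p=shot("wrist");im=p["pixels"];h=cv2.cvtColor(im,cv2.COLOR_RGB2HSV)
def rect(m,z,x0,x1,y0,y1):
    mm=np.zeros_like(m);mm[y0:y1,x0:x1]=m[y0:y1,x0:x1]
    ys,xs=np.nonzero(mm);P=np.array([ray(p,u,v,z)[:2] for u,v in zip(xs,ys)],np.float32)
    r=cv2.minAreaRect(P*1000);print(len(xs),np.round(r[0],1),np.round(r[1],1),round(r[2],2));return P
print("orange");P=rect(cv2.inRange(h,(5,150,120),(20,255,255)),.018,230,290,70,240)
c=P.mean(0);u,s,v=np.linalg.svd(P-c,full_matrices=False);print(c,v[0],np.degrees(np.arctan2(v[0][1],v[0][0])))
print("steel");B=rect(cv2.inRange(h,(0,0,95),(179,60,255)),.010,240,285,70,150)
print("restbase");rect(cv2.inRange(h,(0,0,40),(179,50,130)),.006,335,415,95,160)
print("white");rect(cv2.inRange(h,(0,0,190),(179,60,255)),.072,335,415,145,175);rect(cv2.inRange(h,(0,0,190),(179,60,255)),.05,335,415,70,105)
# tester, from w0 (pose then known)
T=np.eye(4);T[:3,:3]=R.from_quat([.707,.707,-.001,-.001]).as_matrix();T[:3,3]=[.624,0,.230]
p["W"]=T@np.array(p["hand_eye"])
print("w0 plate",[ray(p,*a,.047)[:2].tolist() for a in((219,169),(354,186),(337,266),(211,248))])
print("w0 body back",[ray(p,*a,.04)[:2].tolist() for a in((202,116),(384,147))],"lip top",[ray(p,*a,.066)[:2].tolist() for a in((192,270),(353,292))])
cv2.imwrite("pics/z.png",np.hstack([cv2.resize(im[60:240,220:430,::-1],None,fx=1.9*2/2,fy=1.9,interpolation=3),cv2.resize(cv2.imread("pics/w0.png")[105:305,180:395],(398,342),interpolation=3)]))
```

```text
orange
996 [396.1 258.1] [109.5  19.5] 80.35
[0.3962246 0.258884 ] [-0.16776967 -0.9858262 ] -99.658165
steel
618 [410.3 347.4] [69.5 15. ] 80.21
restbase
2476 [550.8 326.8] [87.2 55.8] 79.03
white
320 [550.5 289. ] [10.4 50.3] 77.76
412 [561.8 372.8] [11.2 59.1] 79.49
w0 plate [[0.5324, 0.0438], [0.6597, 0.0278], [0.645, -0.0543], [0.5174, -0.0348]]
w0 body back [[0.5191, 0.0909], [0.6873, 0.0634]] lip top [[0.503, -0.0507], [0.6602, -0.0743]]
```

View pics/z.png

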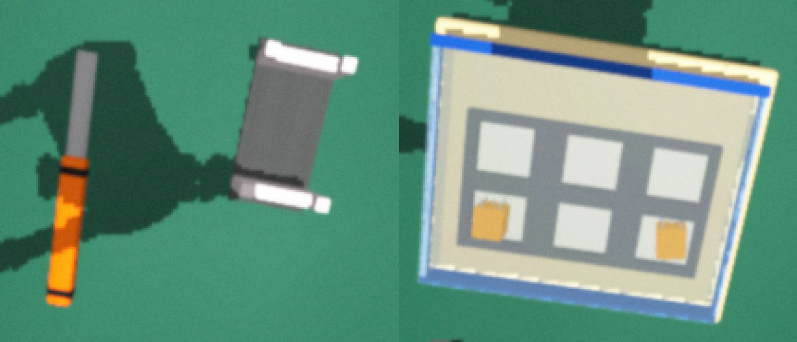

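The close crop confirms it: handle centre ≈(396,258) mm with yaw 80°, the rest ≈(552,331) with its tall plate near, and the tester ≈(592,10) with yaw 81°. The ambers sit in the two front corner nests. Now I pick up the spudger.

Call:
send_rows(delta_pos=[[-20,2,-40],[-40,4,-80],[-60,6,-120],[-85,9.5,-160],[-85,9.5,-200],[-85,9.5,-240],[-85,9.5,-270],[-85,9.5,-290],[-85,9.5,-290],[-85,9.5,-290],[-85,9.5,-290]], twist=[[0,0,-3],[0,0,-6],[0,0,-9.7],[0,0,-9.7],[0,0,-9.7],[0,0,-9.7],[0,0,-9.7],[0,0,-9.7],[0,0,-9.7],[0,0,-9.7],[0,0,-9.7]], grip=[0.5,0.5,0.5,0.5,0.5,0.5,0.5,0.5,0.5,0.5,0.5])

```text
time_s: 3.82
ee_pos: [0.3976, 0.2603, 0.0628]
tool_rot: [0.0, 0.764, 0.645, 0.002]
ft_force: [0.7, -0.1, 0.1]
gripper_width: 0.043
gripper_force: 0.0
```

Run:
```python
from h import *
p=shot("wrist","w2.png");T=pose();print(np.round(T,4).tolist())
h=cv2.cvtColor(p["pixels"],cv2.COLOR_RGB2HSV);m=cv2.inRange(h,(5,150,110),(20,255,255))
k,l,st,c=cv2.connectedComponentsWithStats(m)
i=[j for j in range(1,k) if st[j,4]>150];print([st[j].tolist() for j in i])
b=max(i,key=lambda j:st[j,4])
ys,xs=np.nonzero(l==b);P=np.array([ray(p,u,v,.018)[:2] for u,v in zip(xs,ys)],np.float32)
r=cv2.minAreaRect(P*1000);print(r)
q=shot("side","sd2.png")
```

```text
[[0.1685, 0.9857, 0.0041, 0.3982], [0.9857, -0.1685, 0.0022, 0.2606], [0.0028, 0.0037, -1.0, 0.0634], [0.0, 0.0, 0.0, 1.0]]
[[296, 180, 33, 15, 418], [297, 205, 32, 132, 3355]]
((394.9917297363281, 257.8350830078125), (84.5183334350586, 17.964086532592773), 80.29203796386719)
```

View pics/w2.png

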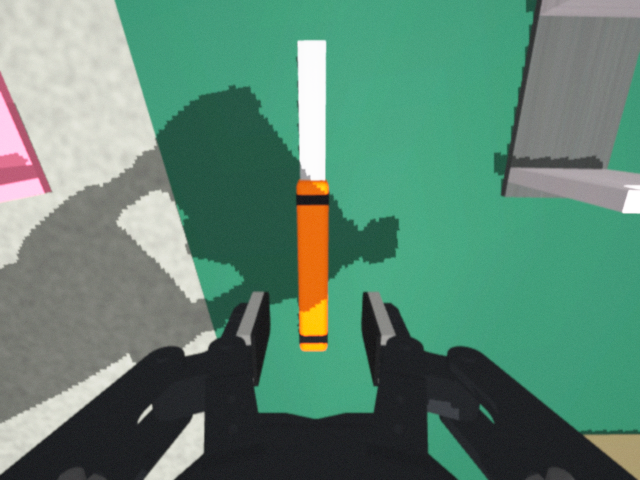

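The wrist view shows the fingers straddling the handle, with the blade ahead and the handle running from px (313,181) to (313,351). I descend and grip.

Call:
send_rows(delta_pos=[[-0.5,0,-20],[-0.5,0,-40],[-0.5,0,-55],[-0.5,0,-55],[-0.5,0,-55],[-0.5,0,-55]], twist=[[0,0,0],[0,0,0],[0,0,0],[0,0,0],[0,0,0],[0,0,0]], grip=[0.5,0.5,0.5,0.5,0.5,0.5])

```text
time_s: 4.42
ee_pos: [0.3971, 0.2603, 0.0079]
tool_rot: [0.0, 0.764, 0.645, 0.002]
ft_force: [0.6, 0.5, -0.2]
gripper_width: 0.0427
gripper_force: 0.0
```

```bash
python3 -c "
from h import *
print(np.round(pose(),4).tolist(),status.read_state()['ft_force'])"
```

```text
[[0.1685, 0.9857, 0.003, 0.3971], [0.9857, -0.1685, 0.0016, 0.2603], [0.0021, 0.0027, -1.0, 0.0079], [0.0, 0.0, 0.0, 1.0]] [ 0.56678266  0.54452293 -0.22978186]
```

Call:
send_rows(delta_pos=[[-1,0,-6],[-1,0,-6],[-1,0,-6],[-1,0,-6],[-1,0,-6],[-1,0,-6],[-1,0,-6],[-1,0,-6],[-1,0,-6]], twist=[[0,0,0],[0,0,0],[0,0,0],[0,0,0],[0,0,0],[0,0,0],[0,0,0],[0,0,0],[0,0,0]], grip=[0.5,0.5,0.1,0.1,0.1,0.1,0.1,0.1,0.1], squeeze=70)

```text
time_s: 5.17
ee_pos: [0.395, 0.2597, 0.0009]
tool_rot: [0.0, 0.764, 0.645, 0.0]
ft_force: [-1.0, -0.3, 5.7]
gripper_width: 0.0165
gripper_force: 70.3
```

Call:
send_rows(delta_pos=[[0,0,20],[0,0,50],[0,0,85],[10,-25,110],[25,-62,110],[40,-100,110],[52,-138,110],[65,-176,110],[78,-214,110],[90,-252,110],[102,-290,110],[114,-327,110]], twist=[[0,0,0],[0,0,0],[0,0,0],[0,0,0],[0,0,0.7],[0,0,0.7],[0,0,0.7],[0,0,0.7],[0,0,0.7],[0,0,0.7],[0,0,0.7],[0,0,0.7]], grip=[0.1,0.1,0.1,0.1,0.1,0.1,0.1,0.1,0.1,0.1,0.1,0.1])

```text
time_s: 6.17
ee_pos: [0.5083, -0.0695, 0.1099]
tool_rot: [-0.0, 0.761, 0.649, -0.0]
ft_force: [1.1, 0.3, 0.1]
gripper_width: 0.0161
gripper_force: 69.7
```

Call:
send_rows(delta_pos=[[12,-38,0],[25,-76,0],[38,-110,0],[49,-140,0],[49,-140,0],[49,-140,-10],[49,-140,-20],[49,-140,-30],[49,-140,-40],[49,-140,-40],[49,-140,-40],[49,-140,-40]], twist=[[0,0,0],[0,0,0],[0,0,0],[0,0,0],[0,0,0],[0,0,0],[0,0,0],[0,0,0],[0,0,0],[0,0,0],[0,0,0],[0,0,0]], grip=[0.1,0.1,0.1,0.1,0.1,0.1,0.1,0.1,0.1,0.1,0.1,0.1])

```text
time_s: 7.17
ee_pos: [0.5575, -0.2069, 0.0701]
tool_rot: [-0.0, 0.76, 0.65, -0.0]
ft_force: [0.4, 0.0, -0.6]
gripper_width: 0.016
gripper_force: 69.6
```

Run:
```python
from h import *
p=shot("wrist","w3.png");T=pose();print(np.round(T,4).tolist(),status.read_state()['gripper_width'])
q=shot("side");c=cv2.resize(q["pixels"][240:360,270:420,::-1],None,fx=5,fy=5,interpolation=3)
cv2.imwrite("pics/c3.png",c)
```

```text
[[0.1556, 0.9878, 0.0007, 0.5579], [0.9878, -0.1556, -0.0003, -0.2072], [-0.0002, 0.0008, -1.0, 0.0706], [0.0, 0.0, 0.0, 1.0]] 0.01636174291730403
```

View pics/w3.png

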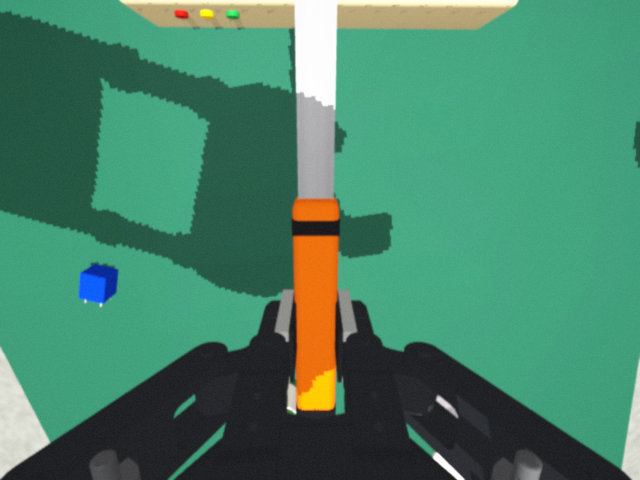

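Run:
```python
from h import *
p=shot("wrist")
f=ray(p,316,200,.0877);r=ray(p,316,411,.0877);print("handle",f,r,(f+r)/2,np.linalg.norm(f-r))
print("front bottom",ray(p,161,27,0),ray(p,480,29,0))
ax=np.array([.1556,.9878])
print("face at tester x", ray(p,320,28,0)[:2])
print("relay1",ray(p,98,284,.010))
```

```text
handle [ 0.5662 -0.1536  0.0877] [ 0.5509 -0.2509  0.0877] [ 0.55855 -0.20225  0.0877 ] 0.09849558365733972
front bottom [ 0.4953 -0.0635  0.    ] [ 0.667  -0.0917  0.    ]
face at tester x [ 0.5807 -0.0775]
relay1 [ 0.415  -0.2016  0.01  ]
```

View pics/c3.png

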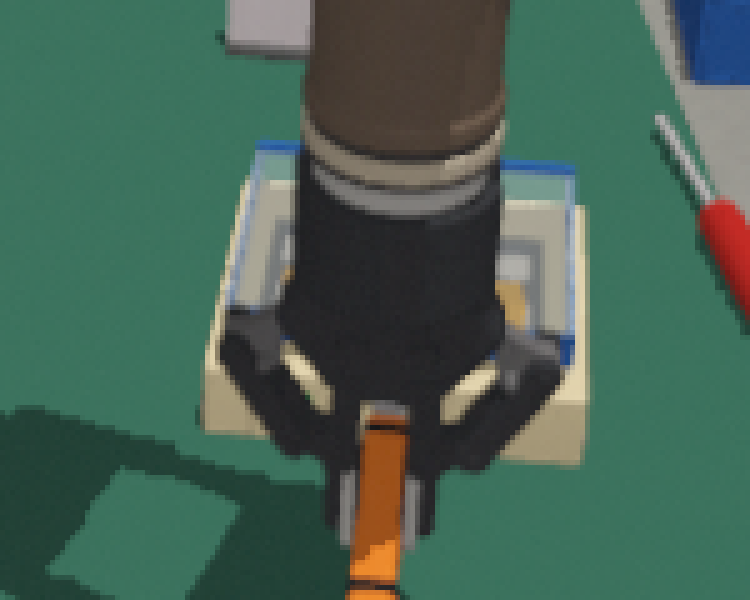

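The wrist view shows the tool straight in the grip and the tester front face at px (161..480, 28), centred on the blade. I lower the tool and slide the blade under the lip.

Call:
send_rows(delta_pos=[[0,0,-12],[0,0,-24],[0,0,-34.5],[0,0,-34.5],[0,0,-34.5],[0,0,-34.5]], twist=[[0,0,0],[0,0,0],[0,0,0],[0,0,0],[0,0,0],[0,0,0]], grip=[0.1,0.1,0.1,0.1,0.1,0.1])

```text
time_s: 7.82
ee_pos: [0.5573, -0.2075, 0.0352]
tool_rot: [-0.0, 0.76, 0.649, -0.0]
ft_force: [0.3, 1.0, 0.1]
gripper_width: 0.0161
gripper_force: 69.6
```

Call:
send_rows(delta_pos=[[0.8,5,0],[1.6,10,0],[2.4,15,0],[3.2,20,0],[4,25,0],[4.7,29.6,0],[4.7,29.6,0],[4.7,29.6,0],[4.7,29.6,0]], twist=[[0,0,0],[0,0,0],[0,0,0],[0,0,0],[0,0,0],[0,0,0],[0,0,0],[0,0,0],[0,0,0]], grip=[0.1,0.1,0.1,0.1,0.1,0.1,0.1,0.1,0.1])

```text
time_s: 8.57
ee_pos: [0.5623, -0.1779, 0.0358]
tool_rot: [0.0, 0.76, 0.65, -0.0]
ft_force: [0.2, -0.1, -1.0]
gripper_width: 0.0159
gripper_force: 69.6
```

Run:
```python
from h import *
p=shot("wrist","w4.png");print(np.round(pose()[:3,3],4))
```

```text
[ 0.5622 -0.1781  0.0358]
```

View pics/w4.png

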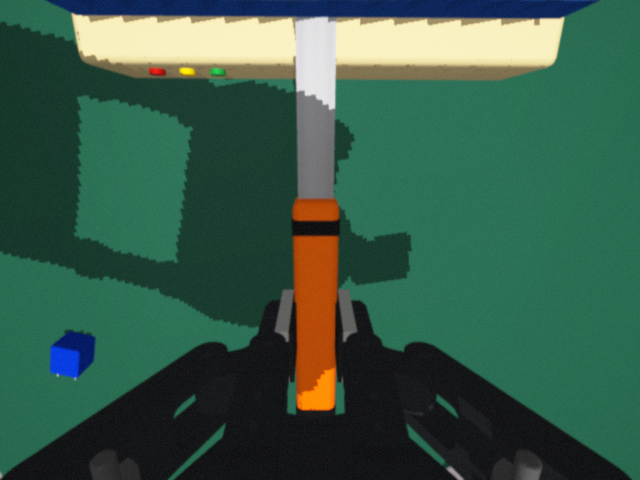

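The wrist view shows the blade passing under the blue lip at px (315,17), with no contact force. I lever up along the lip's arc.

Call:
send_rows(delta_pos=[[0,0,3],[0.2,1.2,15],[0.5,3.5,26.4],[1,6.6,38],[1.7,10.8,49],[2.5,16,59.5],[3.5,22,70],[4.5,28.7,79.5],[5.7,36.4,88],[7.1,44.9,96.5],[8.5,53.8,104],[8.5,53.8,104]], twist=[[0,0,0],[0,0,0],[0,0,0],[0,0,0],[0,0,0],[0,0,0],[0,0,0],[0,0,0],[0,0,0],[0,0,0],[0,0,0],[0,0,0]], grip=[0.1,0.1,0.1,0.1,0.1,0.1,0.1,0.1,0.1,0.1,0.1,0.1])

```text
time_s: 9.62
ee_pos: [0.5721, -0.1223, 0.1417]
tool_rot: [0.001, 0.76, 0.65, 0.001]
ft_force: [-0.0, 1.0, -1.7]
gripper_width: 0.0161
gripper_force: 69.5
```

Run:
```python
from h import *
print(np.round(pose()[:3,3],4),status.read_state()["ft_force"],status.read_state()["torque"])
a=shot("scene");b=shot("wrist")
cv2.imwrite("pics/c5.png",np.hstack([cv2.resize(a["pixels"][150:310,170:340,::-1],(425,400),interpolation=3),cv2.resize(b["pixels"][...,::-1],(375,400))]))
```

```text
[ 0.5721 -0.1223  0.1417] [-0.00621357  0.95617568 -1.68239475] [-0.01535688 -0.0116129   0.02460863]
```

View pics/c5.png

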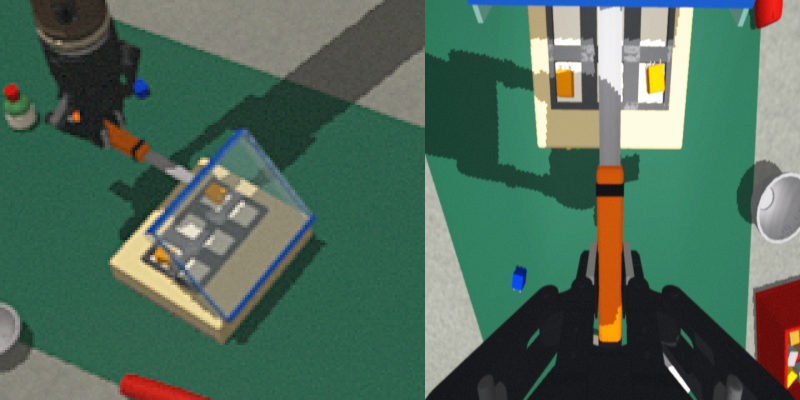

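The cover is raised to about 50° on the blade, and the ambers are undisturbed. Now I swing it back.

Call:
send_rows(delta_pos=[[1.9,12,2],[3.7,24,3],[5.6,36,3],[7.5,48,3],[9.4,60,3],[11.2,72,3],[13,82,2],[14.5,92,1],[15.8,100,0],[16.6,105,0],[16.6,105,0],[16.6,105,0]], twist=[[0,0,0],[0,0,0],[0,0,0],[0,0,0],[0,0,0],[0,0,0],[0,0,0],[0,0,0],[0,0,0],[0,0,0],[0,0,0],[0,0,0]], grip=[0.1,0.1,0.1,0.1,0.1,0.1,0.1,0.1,0.1,0.1,0.1,0.1])

```text
time_s: 10.72
ee_pos: [0.5869, -0.0197, 0.1395]
tool_rot: [0.0, 0.76, 0.65, -0.001]
ft_force: [-1.1, -3.8, -1.0]
gripper_width: 0.0164
gripper_force: 69.6
```

Call:
send_rows(delta_pos=[[0.3,2,0],[0.3,2,0],[0.6,4,0],[0.6,4,0]], twist=[[0,0,0],[0,0,0],[0,0,0],[0,0,0]], grip=[0.1,0.1,0.1,0.1])

```text
time_s: 11.05
ee_pos: [0.5872, -0.0193, 0.1397]
tool_rot: [0.002, 0.76, 0.65, -0.003]
ft_force: [-2.7, -13.2, 0.5]
gripper_width: 0.0162
gripper_force: 69.7
```

The 13 N with no motion says the cover is at its stop. I back off, rise, and carry the tool over to the rest.

Call:
send_rows(delta_pos=[[-3,-20,0],[-6,-40,0],[-9,-60,0],[-12,-75,20],[-12,-75,60],[-12,-75,95],[-13,-50,100],[-15,-10,100],[-17,30,100],[-19,70,100],[-21,110,100],[-23,150,100]], twist=[[0,0,0],[0,0,0],[0,0,0],[0,0,0],[0,0,0],[0,0,0],[0,0,0],[0,0,0],[0,0,0],[0,0,0],[0,0,0],[0,0,0]], grip=[0.1,0.1,0.1,0.1,0.1,0.1,0.1,0.1,0.1,0.1,0.1,0.1])

```text
time_s: 12.05
ee_pos: [0.5644, 0.1373, 0.2399]
tool_rot: [-0.001, 0.761, 0.649, 0.001]
ft_force: [0.8, -0.4, -2.0]
gripper_width: 0.0163
gripper_force: 69.6
```

Call:
send_rows(delta_pos=[[-2,40,0],[-4,80,0],[-7,120,0],[-10,160,0],[-13,197,0],[-13,197,0],[-13,197,-30],[-13,197,-60],[-13,197,-90],[-13,197,-90],[-13,197,-90],[-13,197,-90]], twist=[[0,0,0],[0,0,0],[0,0,0],[0,0,0],[0,0,0],[0,0,0],[-4.9,1,-0.7],[-9.8,2,-1.4],[-14.7,2.9,-2],[-14.7,2.9,-2],[-14.7,2.9,-2],[-14.7,2.9,-2]], grip=[0.1,0.1,0.1,0.1,0.1,0.1,0.1,0.1,0.1,0.1,0.1,0.1])

```text
time_s: 13.05
ee_pos: [0.5523, 0.3319, 0.1507]
tool_rot: [0.08, 0.765, 0.631, -0.102]
ft_force: [0.7, 0.1, 0.1]
gripper_width: 0.0161
gripper_force: 69.6
```

Run:
```python
from h import *
T=pose();print(np.round(T,4).tolist())
a=shot("scene");b=shot("wrist");s=shot("side")
cv2.imwrite("pics/c6.png",np.hstack([cv2.resize(a["pixels"][190:330,290:450,::-1],(400,350),interpolation=3),cv2.resize(b["pixels"][...,::-1],(400,350))]))
# rest model overlay check in wrist: reprojection of base corners for origin guess
o=np.array([.5516,.3315,0]);th=np.radians(79.3);x=np.array([np.cos(th),np.sin(th),0]);y=np.array([-x[1],x[0],0])
for n,p in(("scene",a),("wrist",b)):
    print(n,[np.round(proj(p,o+sx*.055*x+sy*.028*y+[0,0,.006])).astype(int).tolist() for sx in(-1,1) for sy in(1,-1)],[np.round(proj(p,o+sx*.042*x+sy*.028*y+[0,0,h])).astype(int).tolist() for sx,h in((-1,.084),(1,.0615)) for sy in(1,-1)])
```

```text
[[0.1841, 0.9814, -0.0539, 0.5523], [0.9488, -0.1918, -0.2511, 0.3319], [-0.2568, -0.0049, -0.9664, 0.1507], [0.0, 0.0, 0.0, 1.0]]
scene [[355, 264], [345, 278], [389, 283], [378, 298]] [[361, 252], [349, 267], [387, 271], [376, 287]]
wrist [[285, 239], [346, 239], [276, 115], [352, 114]] [[275, 284], [354, 283], [269, 157], [358, 157]]
```

View pics/c6.png

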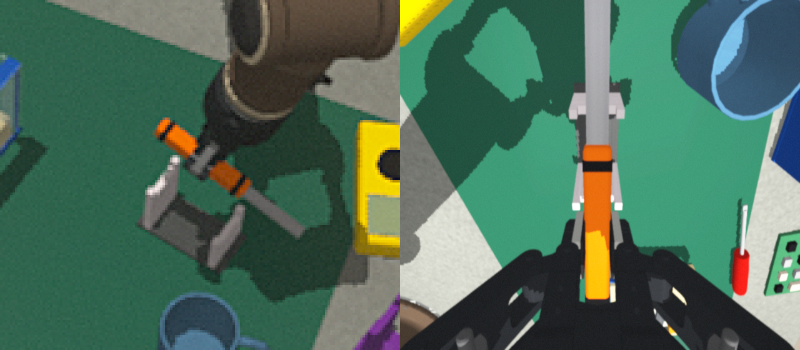

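The scene crop shows the plate tops matching my rest model within ~2 px, with the tool centred over it. I lower it.

Call:
send_rows(delta_pos=[[-0.5,-1.5,-20],[-0.5,-1.5,-40],[-0.5,-1.5,-60],[-0.5,-1.5,-75],[-0.5,-1.5,-82],[-0.5,-1.5,-85],[-0.5,-1.5,-85],[-0.5,-1.5,-85]], twist=[[0,0,0],[0,0,0],[0,0,0],[0,0,0],[0,0,0],[0,0,0],[0,0,0],[0,0,0]], grip=[0.1,0.1,0.1,0.1,0.1,0.1,0.1,0.1])

```text
time_s: 13.87
ee_pos: [0.5523, 0.3308, 0.0662]
tool_rot: [0.081, 0.765, 0.631, -0.101]
ft_force: [-0.3, -0.2, -0.8]
gripper_width: 0.016
gripper_force: 69.6
```

Call:
send_rows(delta_pos=[[0,0,-1.5],[0,0,-3],[0,0,-3],[0,0,-3]], twist=[[0,0,0],[0,0,0],[0,0,0],[0,0,0]], grip=[0.1,0.1,0.1,0.1])

```text
time_s: 14.2
ee_pos: [0.5523, 0.331, 0.0628]
tool_rot: [0.081, 0.765, 0.631, -0.101]
ft_force: [1.1, 0.9, 2.4]
gripper_width: 0.0162
gripper_force: 70.1
```

Call:
send_rows(delta_pos=[[0,0,-0.6],[0,0,-0.6],[0,0,-0.6],[0,0,-0.6],[0,0,-0.6],[0,0,-0.6],[0,0,-0.6]], twist=[[0,0,0],[0,0,0],[0,0,0],[0,0,0],[0,0,0],[0,0,0],[0,0,0]], grip=[0.1,0.1,0.2,0.3,0.45,0.45,0.45])

```text
time_s: 14.78
ee_pos: [0.5507, 0.33, 0.0603]
tool_rot: [0.081, 0.765, 0.631, -0.103]
ft_force: [-0.7, -0.9, 0.1]
gripper_width: 0.0388
gripper_force: 0.0
```

Call:
send_rows(delta_pos=[[-4,-15,30],[-4,-16,60],[-4,-16,95],[-4,-16,130],[-4,-16,165],[-4,-16,180],[-4,-16,180]], twist=[[0,0,0],[0,0,0],[0,0,0],[5,-1,0.7],[10,-2,1.4],[14.7,-2.9,2],[14.7,-2.9,2]], grip=[0.45,0.45,0.45,0.45,0.45,0.45,0.45])

```text
time_s: 15.37
ee_pos: [0.5502, 0.3135, 0.2477]
tool_rot: [0.001, 0.761, 0.649, 0.006]
ft_force: [0.7, 0.0, -0.0]
gripper_width: 0.0383
gripper_force: 0.0
```

Run:
```python
from h import *
T=pose();print(np.round(T,4).tolist())
a=shot("scene");b=shot("wrist");s=shot("side")
cv2.imwrite("pics/c7.png",np.hstack([cv2.resize(a["pixels"][160:330,170:450,::-1],(400,243),interpolation=3),cv2.resize(b["pixels"][...,::-1],(400,243))]))
for n,pp in(("scene",a),("side",s)):
    h=cv2.cvtColor(pp["pixels"],cv2.COLOR_RGB2HSV);m=cv2.inRange(h,(112,180,80),(125,255,255))
    k,_,st,c=cv2.connectedComponentsWithStats(m)
    for i in range(1,k):
        if 8<st[i,4]<60: print(n,st[i].tolist(),ray(pp,*c[i],.008))
```

```text
[[0.1586, 0.9873, 0.0099, 0.5502], [0.9873, -0.1587, 0.0058, 0.3135], [0.0073, 0.0089, -0.9999, 0.2477], [0.0, 0.0, 0.0, 1.0]]
scene [193, 168, 6, 7, 28] [ 0.4035 -0.3207  0.008 ]
scene [223, 182, 6, 7, 32] [ 0.4134 -0.2023  0.008 ]
side [272, 365, 7, 9, 23] [ 0.4188 -0.2049  0.008 ]
side [260, 416, 4, 6, 10] [ 0.3985 -0.3219  0.008 ]
side [265, 418, 6, 7, 14] [ 0.4089 -0.328   0.008 ]
```

View pics/c7.png

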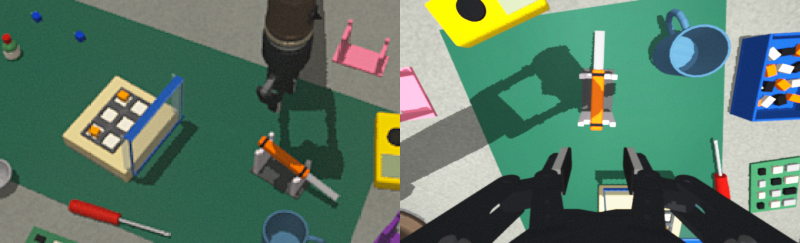

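The tool is seated along the rest (crop (285,160)), the cover stands back, and four nests are empty. The blue relays are still in place, so I go for them.

Call:
send_rows(delta_pos=[[-9,-40,0],[-18,-80,0],[-27,-120,0],[-36,-160,0],[-45,-200,0],[-54,-240,0],[-63,-280,0],[-72,-320,0],[-81,-360,0],[-90,-400,0],[-99,-440,-10],[-108,-480,-20]], twist=[[0,0,0],[0,0,0],[0,0,0],[0,0,0],[0,0,0],[0,0,0],[0,0,0],[0,0,0],[0,0,0],[0,0,0],[0,0,0],[0,0,0]], grip=[0.45,0.45,0.45,0.45,0.45,0.45,0.45,0.45,0.45,0.45,0.45,0.45])

```text
time_s: 16.52
ee_pos: [0.4385, -0.1655, 0.2194]
tool_rot: [-0.001, 0.76, 0.65, -0.001]
ft_force: [1.6, -0.7, -0.2]
gripper_width: 0.0383
gripper_force: 0.0
```

Call:
send_rows(delta_pos=[[-9,-40,-10],[-18,-80,-20],[-27,-103,-30],[-27,-103,-30],[-27,-103,-30],[-27,-103,-30]], twist=[[0,0,0],[0,0,0],[0,0,0],[0,0,0],[0,0,0],[0,0,0]], grip=[0.45,0.45,0.45,0.45,0.45,0.45])

```text
time_s: 17.02
ee_pos: [0.4122, -0.2662, 0.1896]
tool_rot: [-0.002, 0.76, 0.65, -0.0]
ft_force: [0.2, -0.7, 0.2]
gripper_width: 0.0384
gripper_force: 0.0
```

```bash
cat > rel.py <<'E'
from h import *
def rel():
    p=shot("wrist","wr.png");T=pose();print("pose",np.round(T[:3,3],4),np.round(T[:3,1],3))
    h=cv2.cvtColor(p["pixels"],cv2.COLOR_RGB2HSV);m=cv2.inRange(h,(112,170,50),(125,255,255))
    k,l,st,c=cv2.connectedComponentsWithStats(m)
    for i in range(1,k):
        if 60<st[i,4]<4000:
            ys,xs=np.nonzero(l==i)
            W=p["W"]
            # hull fit: optimise x,y,yaw of 19x16x16 block silhouette against the blob
            from scipy.optimize import minimize
            def sil(a):
                C=np.array([[sx*.0095,sy*.008,sz*.008+.008] for sx in(-1,1) for sy in(-1,1) for sz in(-1,1)])
                cs,sn=np.cos(a[2]),np.sin(a[2]);C[:,:2]=C[:,:2]@np.array([[cs,sn],[-sn,cs]])+[a[0],a[1]]
                return cv2.convexHull(np.array([proj(p,v) for v in C],np.float32))
            B=(l==i).astype(np.uint8)
            B=np.kron(B,np.ones((4,4),np.uint8))
            def cost(a):
                M=np.zeros_like(B);cv2.fillConvexPoly(M,np.int32(sil(a)*4+2),1);return (M!=B).sum()
            g=ray(p,*c[i],.009)[:2];best=min((minimize(cost,[*g,t],method="Nelder-Mead",options=dict(initial_simplex=[[*g,t],[g[0]+.004,g[1],t],[g[0],g[1]+.004,t],[*g,t+.3]])) for t in np.radians([-60,-30,0,30,60,90])),key=lambda r:r.fun)
            print(st[i].tolist(),"fit",np.round(best.x[:2]*1000,1),"yaw",round(np.degrees(best.x[2])%180,1),"err",round(best.fun/B.sum(),3))
E
python3 -c "
from rel import *
rel()"
```

```text
pose [ 0.4127 -0.2661  0.1903] [ 0.988 -0.155 -0.002]
[297, 135, 21, 24, 341] fit [ 413.6 -201.3] yaw 66.7 err 0.187
[308, 255, 18, 19, 110] fit [ 403.5 -318.4] yaw 73.9 err 2.495
```

Call:
send_rows(delta_pos=[[0,15,-40],[-2,30,-80],[-4,30,-100],[-4,30,-100],[-4,30,-100]], twist=[[0,0,0],[0,0,0],[0,0,0],[0,0,0],[0,0,0]], grip=[0.45,0.45,0.45,0.45,0.45])

```text
time_s: 17.48
ee_pos: [0.4084, -0.2358, 0.0908]
tool_rot: [-0.001, 0.76, 0.65, -0.0]
ft_force: [1.2, -0.9, 1.0]
gripper_width: 0.0384
gripper_force: 0.0
```

```bash
python3 -c "
from rel import *
rel()
im=cv2.imread('pics/wr.png');cv2.imwrite('pics/wrc.png',im[100:340,200:440])"
```

```text
pose [ 0.41   -0.2374  0.0924] [ 0.988 -0.155  0.001]
[302, 183, 29, 34, 713] fit [ 413.5 -201.2] yaw 68.0 err 0.155
[316, 334, 24, 26, 260] fit [ 403.9 -318.1] yaw 76.2 err 1.904
```

View pics/wrc.png

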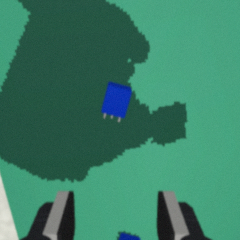

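The relay is at crop (116,101), pins towards −y and tilted ~10° clockwise in the picture, i.e. yaw ≈70°. I grasp it.

Call:
send_rows(delta_pos=[[3,20,-20],[5,35,-40],[5,35,-60],[5,35,-75],[5,35,-83.5],[5,35,-83.5],[5,35,-83.5],[5,35,-83.5],[5,35,-83.5],[5,35,-83.5],[5,35,-83.5],[5,35,-83.5]], twist=[[0,0,-5],[0,0,-11],[0,0,-11],[0,0,-11],[0,0,-11],[0,0,-11],[0,0,-11],[0,0,-11],[0,0,-11],[0,0,-11],[0,0,-11],[0,0,-11]], grip=[0.45,0.45,0.45,0.45,0.45,0.45,0.05,0.05,0.05,0.05,0.05,0.05], squeeze=25)

```text
time_s: 18.53
ee_pos: [0.4154, -0.2038, 0.0096]
tool_rot: [0.002, 0.819, 0.573, 0.001]
ft_force: [-0.1, 0.0, 5.9]
gripper_width: 0.0146
gripper_force: 26.5
```

Call:
send_rows(delta_pos=[[0,0,30],[0,0,70],[0,0,110],[30,20,140],[60,45,150],[90,70,150],[120,95,150],[145,115,150],[160,128,150],[160,128,150],[160,128,150]], twist=[[0,0,0],[0,0,0],[0,0,0],[0,0,5],[0,0,11],[0,0,11],[0,0,11],[0,0,11],[0,0,11],[0,0,11],[0,0,11]], grip=[0.05,0.05,0.05,0.05,0.05,0.05,0.05,0.05,0.05,0.05,0.05])

```text
time_s: 19.45
ee_pos: [0.5737, -0.074, 0.1579]
tool_rot: [-0.0, 0.76, 0.65, -0.0]
ft_force: [-0.9, -0.1, 0.3]
gripper_width: 0.0143
gripper_force: 25.8
```

```bash
cat > nest.py <<'E'
from h import *
def go(name):
    p=shot("wrist",name);T=pose();print("pose",np.round(T[:3,3],4),np.round(T[:3,0],3),status.read_state()["gripper_width"])
    h=cv2.cvtColor(p["pixels"],cv2.COLOR_RGB2HSV)
    o=np.array([.5935,.0098,0]);th=np.radians(81);x=np.array([np.cos(th),np.sin(th),0]);y=np.array([-x[1],x[0],0])
    print("pred",[np.round(proj(p,o+a*x+b*y+[0,0,.04])).astype(int).tolist() for a in(.004,-.036) for b in(.046,0,-.046)])
    for nm,lo,hi,z in(("white",(0,0,150),(179,40,255),.04),("amber",(8,140,120),(28,255,255),.056)):
        k,l,st,c=cv2.connectedComponentsWithStats(cv2.inRange(h,lo,hi))
        for i in range(1,k):
            if 300<st[i,4]<6000: print(nm,st[i].tolist(),np.round(ray(p,*c[i],z)[:2]*1000,1), np.round((ray(p,*c[i],z)[:2]-o[:2])@np.array([x[:2],y[:2]]).T*1000,1))
go("n.png")
E
python3 nest.py
```

```text
pose [ 0.5729 -0.0746  0.1577] [ 0.156  0.988 -0.001] 0.015062075391347367
pred [[261, 114], [325, 114], [390, 114], [264, 170], [325, 170], [386, 170]]
white [240, 93, 40, 42, 1633] [547.8  21.2] [ 4.1 46.9]
white [304, 92, 42, 45, 1793] [593.6  14. ] [4.2 0.6]
white [368, 92, 44, 46, 1786] [638.9   6.3] [  3.6 -45.4]
white [305, 151, 40, 40, 1506] [587.2 -25.5] [-35.9   0.7]
white [365, 151, 38, 41, 686] [626.3 -34.6] [-38.7 -39.3]
white [243, 152, 38, 38, 554] [547.3 -15.9] [-32.6  41.6]
amber [379, 156, 27, 29, 693] [634.5 -30.9] [-33.8 -46.9]
amber [244, 160, 26, 29, 668] [539.5 -19.1] [-37.   48.8]
amber [599, 421, 41, 39, 730] [ 826.6 -308. ] [-277.4 -279.9]
```

Call:
send_rows(delta_pos=[[-8,35,0],[-18,70,0],[-25,95.5,0],[-25,95.5,0],[-25,95.5,-35],[-25,95.5,-70],[-25,95.5,-95],[-25,95.5,-105],[-25,95.5,-108],[-25,95.5,-108],[-25,95.5,-108]], twist=[[0,0,0],[0,0,0],[0,0,0],[0,0,0],[0,0,0],[0,0,0],[0,0,0],[0,0,0],[0,0,0],[0,0,0],[0,0,0]], grip=[0.05,0.05,0.05,0.05,0.05,0.05,0.05,0.05,0.05,0.05,0.05])

```text
time_s: 20.42
ee_pos: [0.549, 0.0197, 0.0506]
tool_rot: [0.0, 0.761, 0.649, 0.0]
ft_force: [0.8, 0.3, 0.2]
gripper_width: 0.0148
gripper_force: 27.3
```

Next: down a touch, release gently, rise.

Call:
send_rows(delta_pos=[[0,0,-1.5],[0,0,-1.5],[0,0,-1.5],[0,0,-1.5],[0,0,-1.5],[0,0,15],[0,0,50],[0,0,90],[0,0,110],[0,0,110]], twist=[[0,0,0],[0,0,0],[0,0,0],[0,0,0],[0,0,0],[0,0,0],[0,0,0],[0,0,0],[0,0,0],[0,0,0]], grip=[0.05,0.25,0.35,0.35,0.35,0.35,0.35,0.35,0.35,0.35])

```text
time_s: 21.25
ee_pos: [0.5534, 0.0209, 0.1663]
tool_rot: [0.004, 0.76, 0.65, 0.004]
ft_force: [0.2, 0.6, 1.1]
gripper_width: 0.0298
gripper_force: 0.0
```

Call:
send_rows(delta_pos=[[-10,-35,0],[-25,-75,0],[-45,-112,0],[-65,-150,0],[-85,-188,0],[-105,-225,0],[-125,-262,0],[-145,-300,0],[-150,-340,-20],[-150,-370,-50],[-150,-370,-70],[-150,-370,-70]], twist=[[0,0,0],[0,0,0],[0,0,0],[0,0,0],[0,0,0],[0,0,0],[0,0,0],[0,0,0],[0,0,0],[0,0,0],[0,0,0],[0,0,0]], grip=[0.45,0.45,0.45,0.45,0.45,0.45,0.45,0.45,0.45,0.45,0.45,0.45])

```text
time_s: 22.25
ee_pos: [0.3948, -0.3482, 0.0845]
tool_rot: [-0.005, 0.762, 0.648, -0.0]
ft_force: [-1.2, 1.1, -1.0]
gripper_width: 0.0384
gripper_force: 0.0
```

```bash
python3 -c "
from rel import *
rel()
for n in('scene','side'):
    pp=shot(n)
    h=cv2.cvtColor(pp['pixels'],cv2.COLOR_RGB2HSV);m=cv2.inRange(h,(112,180,80),(125,255,255))
    k,_,st,c=cv2.connectedComponentsWithStats(m)
    for i in range(1,k):
        if 8<st[i,4]<60: print(n,st[i].tolist(),ray(pp,*c[i],.008),ray(pp,*c[i],.048))
"
```

```text
pose [ 0.3956 -0.3474  0.0863] [ 0.987 -0.159 -0.007]
[309, 192, 31, 36, 761] fit [ 403.5 -319.4] yaw 67.3 err 0.153
scene [193, 168, 6, 7, 18] [ 0.4026 -0.3209  0.008 ] [ 0.4285 -0.2945  0.048 ]
scene [264, 231, 7, 8, 35] [0.5273 0.0046 0.008 ] [0.5492 0.0206 0.048 ]
```

Call:
send_rows(delta_pos=[[5,20,-20],[7,28.5,-40],[7,28.5,-50],[7,28.5,-50],[7,28.5,-50]], twist=[[0,0,-6],[0,0,-12],[0,0,-12],[0,0,-12],[0,0,-12]], grip=[0.45,0.45,0.45,0.45,0.45])

```text
time_s: 22.82
ee_pos: [0.4063, -0.3206, 0.0407]
tool_rot: [0.001, 0.823, 0.568, 0.0]
ft_force: [-0.1, 1.3, 0.6]
gripper_width: 0.0386
gripper_force: 0.0
```

```bash
python3 -c "
from rel import *
rel();print(pose()[:3,3],status.read_state()['dq'].round(3))
"
```

```text
pose [ 0.4068 -0.3214  0.0413] [ 0.935 -0.356  0.002]
[297, 258, 30, 41, 1100] fit [ 404.  -318.6] yaw 62.7 err 0.173
[ 0.40679775 -0.32137178  0.04131461] [-0.012 -0.008 -0.013  0.    -0.003  0.01 ]
```

Call:
send_rows(delta_pos=[[-3,2.5,-15],[-3,2.5,-28],[-3,2.5,-33.5],[-3,2.5,-33.5],[-3,2.5,-33.5],[-3,2.5,-33.5],[-3,2.5,-33.5],[-3,2.5,-33.5],[-3,2.5,-33.5],[-3,2.5,-33.5],[-3,2.5,-33.5],[-3,2.5,-33.5]], twist=[[0,0,0],[0,0,0],[0,0,0],[0,0,0],[0,0,0],[0,0,0],[0,0,0],[0,0,0],[0,0,0],[0,0,0],[0,0,0],[0,0,0]], grip=[0.45,0.45,0.45,0.45,0.45,0.05,0.05,0.05,0.05,0.05,0.05,0.05], squeeze=25)

```text
time_s: 23.87
ee_pos: [0.4035, -0.319, 0.0075]
tool_rot: [0.001, 0.824, 0.566, 0.0]
ft_force: [-0.4, -0.2, 6.4]
gripper_width: 0.0151
gripper_force: 26.1
```

```bash
python3 -c "
from h import *
print(pose()[:3,3],status.read_state()['ft_force'])
"
```

```text
[ 0.40350755 -0.31902935  0.00754613] [-0.41092564 -0.20588347  6.36705509]
```

Call:
send_rows(delta_pos=[[0,0,35],[0,0,75],[5,10,110],[25,40,130],[47,70,130],[68,100,130],[90,130,130],[112,160,130],[134,190,130],[156,220,130],[178,250,130],[200,280,130]], twist=[[0,0,0],[0,0,0],[0,0,0],[0,0,6],[0,0,12],[0,0,12],[0,0,12],[0,0,12],[0,0,12],[0,0,12],[0,0,12],[0,0,12]], grip=[0.05,0.05,0.05,0.05,0.05,0.05,0.05,0.05,0.05,0.05,0.05,0.05])

```text
time_s: 24.87
ee_pos: [0.603, -0.0363, 0.1361]
tool_rot: [-0.0, 0.76, 0.65, -0.0]
ft_force: [0.7, -0.3, -1.0]
gripper_width: 0.0151
gripper_force: 25.5
```

Call:
send_rows(delta_pos=[[20,25,0],[35.5,45.4,0],[35.5,45.4,0],[35.5,45.4,0],[35.5,45.4,0],[35.5,45.4,0]], twist=[[0,0,0],[0,0,0],[0,0,0],[0,0,0],[0,0,0],[0,0,0]], grip=[0.05,0.05,0.05,0.05,0.05,0.05])

```text
time_s: 25.37
ee_pos: [0.637, 0.0063, 0.1359]
tool_rot: [-0.0, 0.761, 0.649, -0.001]
ft_force: [0.3, -0.0, -1.1]
gripper_width: 0.0151
gripper_force: 25.5
```

```bash
python3 nest.py; python3 -c "
from h import *
print(pose()[:3,3],status.read_state()['ft_force'])
"
```

```text
pose [0.6371 0.0062 0.1361] [ 0.158  0.987 -0.   ] 0.015036548623095405
pred [[195, 242], [257, 242], [320, 242], [200, 291], [260, 291], [320, 291]]
white [468, 0, 17, 93, 681] [754.5 117.6] [ 131.7 -142.2]
white [593, 121, 18, 27, 411] [836.   51.7] [  79.3 -233. ]
white [591, 170, 17, 26, 395] [837.4  18.9] [  47.1 -239.5]
white [623, 209, 17, 24, 353] [863.1 -13. ] [  19.7 -269.8]
white [172, 225, 40, 35, 328] [548.5  24.4] [ 7.4 46.7]
white [237, 227, 39, 34, 1247] [593.  13.] [3.1 1. ]
white [300, 227, 40, 35, 1340] [638.8   5.2] [  2.5 -45.5]
white [179, 277, 39, 32, 487] [546.  -16.9] [-33.8  42.7]
white [239, 277, 39, 32, 1111] [585.6 -26.1] [-36.7   2.2]
white [0, 351, 49, 128, 3035] [ 346.2 -118.2] [-165.1  224.2]
amber [177, 283, 29, 32, 778] [541.5 -16.8] [-34.4  47.2]
[0.63709149 0.00616018 0.1360819 ] [-0.45667037 -0.00258339 -0.10633107]
```

Call:
send_rows(delta_pos=[[1.8,0,-30],[1.8,0,-60],[1.8,0,-80],[1.8,0,-87],[1.8,0,-87.5],[1.8,0,-87.5],[1.8,0,-87.5],[1.8,0,-87.5],[1.8,0,-87.5],[1.8,0,-87.5]], twist=[[0,0,0],[0,0,0],[0,0,0],[0,0,0],[0,0,0],[0,0,0],[0,0,0],[0,0,0],[0,0,0],[0,0,0]], grip=[0.05,0.05,0.05,0.05,0.05,0.05,0.25,0.35,0.35,0.35])

```text
time_s: 26.25
ee_pos: [0.6403, 0.0072, 0.0495]
tool_rot: [0.0, 0.76, 0.649, 0.0]
ft_force: [-0.2, -0.2, 0.4]
gripper_width: 0.03
gripper_force: 0.0
```

Call:
send_rows(delta_pos=[[0,0,20],[0,0,60],[0,0,100],[-5,-38,110],[-12,-75,110],[-20,-110,110],[-20,-110,110],[-20,-110,110],[-20,-110,110]], twist=[[0,0,0],[0,0,0],[0,0,0],[0,0,0],[0,0,0],[0,0,0],[0,0,0],[0,0,0],[0,0,0]], grip=[0.35,0.35,0.35,0.3,0.3,0.3,0.2,0,0])

```text
time_s: 27.0
ee_pos: [0.6198, -0.1026, 0.1589]
tool_rot: [-0.0, 0.761, 0.649, 0.0]
ft_force: [0.1, -0.4, -0.4]
gripper_width: -0.0002
gripper_force: 0.0
```

Run:
```python
import nest
from h import *
p=shot("wrist","w9.png");h=cv2.cvtColor(p["pixels"],cv2.COLOR_RGB2HSV);m=cv2.inRange(h,(112,170,50),(125,255,255))
k,l,st,c=cv2.connectedComponentsWithStats(m)
for i in range(1,k):
    if st[i,4]>150: print("blue",st[i].tolist(),ray(p,*c[i],.055))
a=shot("scene")
cv2.imwrite("pics/c9.png",np.hstack([cv2.resize(a["pixels"][160:330,150:420,::-1],(420,264),interpolation=3),cv2.resize(p["pixels"][0:300,120:520,::-1],(352,264))]))
```

```text
pose [ 0.6199 -0.1019  0.1588] [0.156 0.988 0.001] 9.680017038292563e-05
pred [[188, 82], [254, 82], [319, 82], [194, 142], [257, 142], [319, 141]]
white [603, 15, 18, 31, 463] [837.7   7.2] [  35.6 -241.6]
white [164, 59, 43, 45, 698] [548.6  20.4] [ 3.4 46. ]
white [231, 59, 43, 45, 1831] [593.3  14.7] [4.8 1. ]
white [297, 60, 44, 46, 1142] [638.2   6.1] [  3.3 -44.7]
white [299, 119, 40, 45, 863] [630.2 -34.8] [-38.3 -43.2]
white [171, 120, 42, 43, 764] [545.  -16.4] [-33.5  43.8]
white [236, 122, 39, 40, 1500] [586.7 -25.5] [-35.9   1.2]
amber [310, 125, 25, 30, 611] [635.4 -31.5] [-34.2 -47.8]
amber [169, 130, 32, 30, 807] [540.7 -19.6] [-37.3  47.6]
amber [558, 400, 66, 44, 1450] [ 840.8 -313.4] [-280.5 -294.8]
blue [169, 63, 32, 32, 854] [0.5516 0.0216 0.055 ]
blue [309, 67, 23, 30, 673] [0.6393 0.0057 0.055 ]
```

View pics/c9.png

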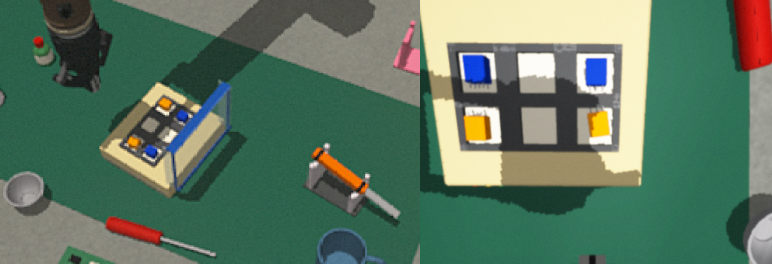

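Both blue relays sit flat in the back corner nests (right-hand crop (477,70), (598,72)), with the ambers in place and the tool on its rest. Fingers are shut now, so I go behind the cover.

Call:
send_rows(delta_pos=[[0,0,40],[0,0,77],[-1,35,77],[-2,75,77],[-3,115,77],[-4,155,77],[-5,195,77],[-6,240,77],[-6,240,77],[-6,240,77],[-6,240,77]], twist=[[0,0,0],[0,0,0],[0,0,0],[0,0,0],[0,0,0],[0,0,0],[0,0,0],[0,0,0],[0,0,0],[0,0,0],[0,0,0]], grip=[0,0,0,0,0,0,0,0,0,0,0])

```text
time_s: 28.07
ee_pos: [0.6136, 0.1383, 0.2356]
tool_rot: [0.0, 0.759, 0.651, -0.0]
ft_force: [0.0, -0.6, 0.0]
gripper_width: 0.0001
gripper_force: 0.0
```

Call:
send_rows(delta_pos=[[0,0,-30],[0,0,-60],[0,0,-76],[0,0,-76],[0,0,-76]], twist=[[0,0,0],[0,0,0],[0,0,0],[0,0,0],[0,0,0]], grip=[0,0,0,0,0])

```text
time_s: 28.48
ee_pos: [0.6132, 0.1356, 0.1587]
tool_rot: [-0.001, 0.761, 0.649, -0.001]
ft_force: [1.4, 0.2, 0.2]
gripper_width: 0.0002
gripper_force: 0.0
```

Run:
```python
from h import *
P=pose()[:3,3]*1000;print(P)
o=np.array([593.5,9.8]);x=np.array([.1564,.9877]);d=(P[:2]-o)@x;print("tester x",d)
for th in(94.5,87,80,72,65,57,50,42,35,27,20,15,10,5,2,0):
    t=np.radians(th);X=62-120*np.cos(t)+26*np.sin(t)+11;Z=40+120*np.sin(t)+26*np.cos(t)
    print(th,np.round([(X-d)*x[0],(X-d)*x[1],Z-P[2]],1).tolist())
```

```text
[613.21269661 135.64557639 158.73954707]
tester x 127.38074154791019
94.5 [-3.0, -18.8, -1.1]
87 [-5.4, -34.3, 2.5]
80 [-7.8, -49.0, 4.0]
72 [-10.4, -65.9, 3.4]
65 [-12.8, -80.5, 1.0]
57 [-15.3, -96.7, -3.9]
50 [-17.5, -110.2, -10.1]
42 [-19.7, -124.6, -19.1]
35 [-21.5, -136.1, -28.6]
27 [-23.4, -147.7, -41.1]
20 [-24.8, -156.3, -53.3]
15 [-25.6, -161.6, -62.6]
10 [-26.3, -166.0, -72.3]
5 [-26.8, -169.5, -82.4]
2 [-27.1, -171.3, -88.6]
0 [-27.3, -172.2, -92.7]
```

Call:
send_rows(delta_pos=[[-3,-18.8,-1],[-5.4,-34.3,2],[-7.8,-49,3],[-10.4,-65.9,3],[-12.8,-80.5,0],[-15.3,-96.7,-5],[-17.5,-110.2,-11],[-19.7,-124.6,-20],[-21.5,-136.1,-29],[-21.5,-136.1,-29]], twist=[[0,0,0],[0,0,0],[0,0,0],[0,0,0],[0,0,0],[0,0,0],[0,0,0],[0,0,0],[0,0,0],[0,0,0]], grip=[0,0,0,0,0,0,0,0,0,0])

```text
time_s: 29.32
ee_pos: [0.5902, -0.0013, 0.1283]
tool_rot: [-0.001, 0.761, 0.649, -0.002]
ft_force: [0.0, 0.0, 0.0]
gripper_width: 0.0001
gripper_force: 0.0
```

Call:
send_rows(delta_pos=[[-1,-6,-6],[-1.9,-11.6,-12.5],[-2.6,-16,-18.5],[-3.3,-20.2,-24.7],[-4.1,-25.5,-34],[-4.8,-29.9,-43.7],[-5.3,-33.4,-53.8],[-5.6,-35.2,-60],[-5.8,-36.1,-63],[-5.8,-36.1,-63]], twist=[[0,0,0],[0,0,0],[0,0,0],[0,0,0],[0,0,0],[0,0,0],[0,0,0],[0,0,0],[0,0,0],[0,0,0]], grip=[0,0,0,0,0,0,0,0,0,0])

```text
time_s: 30.15
ee_pos: [0.5859, -0.0349, 0.0668]
tool_rot: [-0.001, 0.761, 0.649, -0.001]
ft_force: [-0.2, 0.2, 0.5]
gripper_width: 0.0
gripper_force: 0.0
```

Call:
send_rows(delta_pos=[[0,0,-1],[0,0,-2],[0,0,-2],[0,0,-2]], twist=[[0,0,0],[0,0,0],[0,0,0],[0,0,0]], grip=[0,0,0,0])

```text
time_s: 30.48
ee_pos: [0.5868, -0.0348, 0.0662]
tool_rot: [0.0, 0.76, 0.65, 0.0]
ft_force: [0.1, 0.0, -0.3]
gripper_width: 0.0003
gripper_force: 0.0
```

```bash
python3 -c "
from h import *
p=shot('side');print(pose()[:3,3],status.read_state()['ft_force']);print([(d['extent'],d['conf']) for d in imaging.look_for('cover',p)])"
```

```text
[ 0.58680358 -0.034785    0.06621918] [ 0.34913497  1.10988028 -0.52782162]
[([313.8, 270.3, 72.4, 43.3], 0.57)]
```

Call:
send_rows(delta_pos=[[0,0,-1],[0,0,-2],[0,0,-3],[0,0,-3],[0,0,-3]], twist=[[0,0,0],[0,0,0],[0,0,0],[0,0,0],[0,0,0]], grip=[0,0,0,0,0])

```text
time_s: 31.0
ee_pos: [0.5869, -0.0348, 0.0659]
tool_rot: [-0.0, 0.76, 0.65, -0.0]
ft_force: [-5.3, 0.4, 14.6]
gripper_width: 0.0001
gripper_force: 7.4
```

It presses at 15 N with the tip at 66 mm, so the cover is shut. I withdraw and check against the first pictures.

Call:
send_rows(delta_pos=[[0,0,30],[0,0,70],[5,0,110],[20,15,145],[40,35,168],[40,35,168],[40,35,168],[40,35,168]], twist=[[0,0,0],[0,0,0],[0,0,0],[0,0,3],[0,0,9],[0,0,9],[0,0,9],[0,0,9]], grip=[0,0,0,0,0,0,0,0])

```text
time_s: 31.67
ee_pos: [0.6254, 0.0001, 0.2298]
tool_rot: [-0.001, 0.707, 0.707, -0.001]
ft_force: [-0.8, 0.4, 0.1]
gripper_width: 0.0002
gripper_force: 0.0
```

Run:
```python
from h import *
p=shot("wrist","wend.png");print(np.round(pose()[:3,3],4))
w0=cv2.imread("pics/w0.png");d=cv2.absdiff(p["pixels"][...,::-1],w0).max(2)
print("wrist diff tester px>60:",(d[100:310,180:400]>60).sum())
h=cv2.cvtColor(p["pixels"],cv2.COLOR_RGB2HSV)
for nm,lo,hi in(("blue",(112,170,50),(125,255,255)),("amber",(8,140,120),(28,255,255))):
    k,l,st,c=cv2.connectedComponentsWithStats(cv2.inRange(h,lo,hi)[100:310,180:400]);print(nm,[(st[i].tolist(),ray(p,c[i][0]+180,c[i][1]+100,.056)[:2].tolist()) for i in range(1,k) if st[i,4]>40])
for n in("scene","side"):
    q=shot(n,n+"end.png");o=cv2.imread(f"pics/{n}0.png");m=(cv2.absdiff(q["pixels"][...,::-1],o).max(2)>50).astype(np.uint8)
    k,l,st,c=cv2.connectedComponentsWithStats(cv2.morphologyEx(m,cv2.MORPH_CLOSE,np.ones((3,3))));print(n,"changed",[st[i].tolist() for i in range(1,k) if st[i,4]>12])
    for t in["cover","spudger","flux","solder","tin","driver","mug"]: print(t,[(np.round(e["extent"]).astype(int).tolist(),round(e["conf"],2)) for e in imaging.look_for(t,q)][:2])
```

```text
[ 6.247e-01 -2.000e-04  2.287e-01]
wrist diff tester px>60: 1378
blue []
amber [([40, 127, 17, 18, 236], [0.5393, -0.0186]), ([140, 140, 14, 16, 145], [0.6352, -0.0302])]
scene changed [[237, 35, 29, 13, 47], [245, 166, 8, 34, 95], [192, 168, 7, 7, 38], [231, 195, 12, 23, 130], [213, 199, 19, 28, 257], [346, 218, 55, 33, 412], [263, 231, 9, 9, 52], [243, 254, 9, 8, 47], [350, 255, 57, 48, 508]]
cover [([216, 210, 74, 67], 0.63), ([350, 260, 54, 42], 0.49)]
spudger [([350, 254, 58, 43], 0.76), ([490, 273, 38, 34], 0.55)]
flux [([170, 184, 13, 21], 0.5)]
solder [([127, 214, 22, 18], 0.61), ([350, 259, 58, 43], 0.34)]
tin [([152, 271, 28, 24], 0.8), ([211, 212, 82, 78], 0.74)]
driver [([222, 298, 64, 27], 0.83), ([212, 212, 83, 77], 0.57)]
mug []
side changed [[299, 10, 7, 10, 32], [314, 59, 11, 8, 15], [397, 72, 13, 44, 47], [360, 121, 3, 12, 13], [357, 147, 3, 18, 24], [338, 168, 70, 59, 1719], [321, 217, 11, 13, 95], [268, 233, 17, 33, 222], [330, 287, 6, 6, 26], [367, 290, 7, 6, 32], [269, 362, 10, 13, 100], [259, 410, 12, 16, 132]]
cover [([315, 270, 73, 42], 0.9)]
spudger [([327, 218, 6, 12], 0.6)]
flux [([315, 386, 20, 36], 0.56), ([314, 272, 73, 40], 0.39)]
solder [([383, 410, 35, 38], 0.66)]
tin [([439, 333, 36, 30], 0.92), ([312, 219, 27, 34], 0.42)]
driver [([404, 268, 25, 43], 0.87), ([314, 385, 21, 38], 0.3)]
mug [([356, 206, 28, 32], 0.68)]
```

The changes are only the relays (gone from the table, now in the nests), the tool and the gripper. The cover's edges are identical to the start.

```bash
python3 -c "
from cell import order
print(order.close_job())"
```

```text
the job is handed in; nothing more can be done
None
```

The job is handed in, and nothing in the final checks was out of place: both blue relays lie in their own nests with the ambers untouched, the cover is shut, and the pry tool lies on its rest. Only two blue relays were on the table, and the other bench items stayed where they were.

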